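Lock a well block in its dock and bottom the logger pins

TASK

Set up the heating block for a run: put the metal block with the six wells into the dock, slide it back until its foot is fully home under the dock's rear lip, and drive the white wedge, thin end first, from the left into the gap in front of it until the block is locked tight. Then push every logger pin from the stand right to the bottom of a well of its own and check its black ring: it must come down level with the block's top; where the ring stays well above it something is stuck in that well, so leave that well empty and use another. Leave the sample cup, the slide box and the tape roll where they are.

Things in the scene. Friction and masses are not known exactly. Their poses are not given: they have to be found in the camera images.
- dock: Fixed low metal dock. Origin on the bench under its middle; +x = its back (away from the robot), +y = its left, the open end where the wedge enters. Base plate 4 mm thick, x -51 to 77, y -98 to 98 mm; run-in plate, as thick, on to y = 172 mm (x -51 to 21). Side walls 24 mm high, inner faces y = +-88 mm, x 6 to 72 mm; back wall 26 mm high, inner face x = 60 mm.
- lip (a point): Middle of the front lower edge of the lip at the dock's back wall: it overhangs the last 8 mm before the back wall (dock x 52 to 60 mm), underside 12 mm above the base plate, top 22 mm above the bench. Axes as the dock's.
- keeper (a point): Middle of the inner top edge of the keeper, the bar along the dock's front (84 mm long, 24 mm high over the bench). Its inner face runs aslant: dock x = -19 mm at y = -40 mm, x = -27 mm at y = +40 mm. The wedge goes between it and the block, sliding on the base plate toward the dock's -y. Axes as the dock's.
- block_home (a point): Where block_mid is when the block is home in the dock (its front face then at dock x = 2 mm, foot against the back wall). To go in from above, the block must be 9 to 18 mm nearer the keeper than this, so that its foot clears the lip; it has 5 mm play to each side wall. Axes as the dock's.
- wedge_home (a point): Where wedge_boss is when the wedge is tight and the block home; each mm of play lets it go 10 mm farther toward the dock's -y. Axes as the dock's, and the wedge's axes are then parallel to them.
- block_mid (a point): Centre (half-way up) of the loose aluminium well block, 46 (x) x 166 (y) x 60 mm high, about 0.35 kg. A foot 10 mm high, 162 mm long, sticks 12 mm out of its +x side at the bottom. Starts on the bench; in the dock its axes are parallel to the dock's.
- wells (a point): Middle of the block's top, 30 mm above block_mid, same axes. Six round blind wells at y = -70, -42, -14, 14, 42, 70 mm of it, 12.5 mm wide with a 2 mm chamfer, 46 mm deep. One or two of them (not known which) hold a stuck stopper 15 mm high, so that a pin stops 15 mm higher there.
- wedge_boss (a point): Centre of the grip boss (18 x 22 mm in x, y; 24 to 51 mm above the underside) near the butt (+y) end of the loose white plastic wedge, 38 mm above its underside. The wedge lies flat, 24 mm high, 161 mm long in y, 0.1 kg, and is used lying so, tip toward -y. A push of 15 N along it drives it tight; friction then holds it.
- wedge_tip (a point): Middle of the wedge's thin end: x = +5, y = -148, z = -26 mm of wedge_boss. The taper is 20 mm thick here and 30 mm thick 100 mm farther on (+y); behind follows a 14 mm wide bar with the boss. The +x side is straight (10 mm from this point) and goes against the block, the -x side is aslant like the keeper's face.
- stand: Fixed grey plastic stand for the logger pins, 44 (x) x 164 (y) x 40 mm high; holes 13 mm wide, through to the bench, at y = -63, -21, 21, 63 mm. Origin: middle of its underside. Its long side (y) runs roughly along the robot's x.
- pin_1_mid (a point): Half-way up logger pin 1 (may be absent), 42 mm above its tip. Steel rod 10 mm thick, dark round head 16 mm wide from 18 to 42 mm above this point, 84 mm long in all, 50 g. Stands upright in the stand, tip on the bench. Black ring: lower edge 46 mm above the tip. At the bottom of a clear well this point is 26 mm above block_mid, in a blocked well 41 mm.
- pin_2_mid (a point): Half-way up logger pin 2 (may be absent), 42 mm above its tip. Steel rod 10 mm thick, dark round head 16 mm wide from 18 to 42 mm above this point, 84 mm long in all, 50 g. Stands upright in the stand, tip on the bench. Black ring: lower edge 46 mm above the tip. At the bottom of a clear well this point is 26 mm above block_mid, in a blocked well 41 mm.
- pin_3_mid (a point): Half-way up logger pin 3 (may be absent), 42 mm above its tip. Steel rod 10 mm thick, dark round head 16 mm wide from 18 to 42 mm above this point, 84 mm long in all, 50 g. Stands upright in the stand, tip on the bench. Black ring: lower edge 46 mm above the tip. At the bottom of a clear well this point is 26 mm above block_mid, in a blocked well 41 mm.
- pin_4_mid (a point): Half-way up logger pin 4 (may be absent), 42 mm above its tip. Steel rod 10 mm thick, dark round head 16 mm wide from 18 to 42 mm above this point, 84 mm long in all, 50 g. Stands upright in the stand, tip on the bench. Black ring: lower edge 46 mm above the tip. At the bottom of a clear well this point is 26 mm above block_mid, in a blocked well 41 mm.
- cup: Bystander: sample cup with screw lid, 56 mm wide, 58 mm high; origin under its middle. Leave alone.
- slides: Bystander: small slide box, 37 x 84 x 32 mm; origin under its middle. Leave alone.
- tape: Bystander: roll of tape lying flat, 98 mm wide, 25 mm high; origin under its middle. Leave alone.
Not all that is in view belongs to the job. What is shaped like the part that bears pin_1_mid but pink is not meant.

How it is judged:
By the outcome, as a careful person would: the job done as asked, in the order asked, and still so for the second after the job is handed in, with the robot touching nothing.
Of pin_1, pin_2, pin_3, pin_4 only 3 to 4 are there at a start; the rules pass over those that are not, and their reading is None.
Of plug_1, plug_2, plug_3, plug_4, plug_5, plug_6 only 1 to 2 are there at a start; the rules pass over those that are not, and their reading is None.
At some moment in a run one of wedge may be knocked a few centimetres aside while the robot is not near it.
It also fails if it takes over 208 s, if anything falls off the work surface, if the arm or the gripper's body presses on something with over 40 N, if the wrist force passes 120 N, or if a joint passes its speed limit or range.

ROBOT

A 6-joint arm with a two-finger parallel gripper is mounted at the origin on a cart in front of the work surface, level with it; the furniture and walls round the work are solid. World frame = base frame: x ahead of the robot, y to its left, z up, the work surface at z = 0. Lengths are in m, angles in rad, forces in N, time in s.
With the tool pointing down it reaches from about 0.375 to 0.975 m from the base axis. Payload 3.8 kg.
Tool frame: the origin (TCP) lies midway between the tips of the shut fingers; the grasp point (between the pads) lies 19 mm behind it; x points along the fingers, y is the direction in which the jaws open and shut, and the axes are right-handed (so a half turn about x gives the same grasp; the last joint's range is limited). The gripper opens to 88 mm and grips with 3 to 60 N. Pads are 18 mm wide; open, the fingers measure 123 mm over their backs; the gripper's body (75 mm by 187 mm) begins 45 mm behind the grasp point.
Start: joints at [-1.381, 0.264, 1.604, -0, 1.274, -0.037], TCP at [0.152, -0.658, 0.239] pointing down, gripper open.
Joint ranges: [-2.63, 2.63], [-0.94, 2.18], [0.31, 2.57], [-1.31, 4.45], [0, 2.66], [-2.55, 2.55]. Speed limits (rad/s): [2.57, 2.57, 3.14, 3.14, 3.14, 3.14].

INTERFACE

Orientations are given as a rotation vector (axis times angle).
In Python, from cell import manip, inverse_kinematics, cams, order gives the robot as it stands. Calls block until the motion is done:
- manip.move_pose(position, orientation): joint-space move of the TCP to a pose.
- manip.move_linear(position, rate=0.15, rot=None): straight line of the TCP; rot=None keeps the orientation; rate is the mean speed in m/s.
- manip.set_joints(angles): joint-space move.
- manip.set_gripper(opening, force=None): finger opening in m; force is the grip in N (None keeps the last); returns when the fingers have stopped.
- manip.dwell(seconds).
- inverse_kinematics(position, orientation): joint angles nearest the present ones, or None.
- manip.state(): the state.
- cams.capture(name): name is "side" or "top"; returns a dict with "image" (400x640x3 uint8, blue, green, red), "z_map" (400x640 float32, m along the optical axis (not along the pixel's ray), 0 where there is no reading), "intrinsics" (3x3 intrinsics, pixels), "position" and "orientation" of the camera in the world. Camera axes: x right, y down, z forward; pixel columns grow to the right and rows downward; lengths in m; the calibration is good to about 2 mm. A picture is of the moment at which its call begins.
A pose or a line that the arm cannot do raises manip.IKError and nothing moves.
- order.close_job(): hands the job in, once; it reports no verdict.
The state is a dict: "clock": time; "joint_pos": joint angles; "joint_velocities": joint speeds; "tau": joint torques, N m; "tool_pos": TCP position; "tcp_rot": TCP orientation; "contact_force": force on the tool from outside, world axes, zero at the start; "moment": the same for the moment, N m; "gripper_width": finger opening in m.
Only numpy, scipy, OpenCV 4.12 (cv2) and the standard library are available. Lean on these libraries where they do the work, as an engineer would, in place of code of your own. Each camera call takes 0.05 s, during which the arm holds its last target. There are 200 camera calls.

## Working session

There is one attempt and no reset: what is moved stays moved. The work goes in short steps, each a Python script; the robot and the scene stay as the last script left them, time stands still between calls to the robot, and variables do not carry over. Pictures are saved under pics/ and viewed, on a budget of 14 in all, crops included, one or two more only if the job needs it, and the job is handed in when it is done.

```bash
ls; mkdir -p pics; python3 - <<'E'
from cell import manip,cams
import cv2,numpy as np
for n in("top","side"):
    c=cams.capture(n); cv2.imwrite(f"pics/{n}0.png",c["image"]); np.savez(f"pics/{n}0.npz",**c)
    print(n,c["intrinsics"].tolist(),c["position"],c["orientation"],c["z_map"].min(),c["z_map"].max())
s=manip.state();print(s)
E
```

```text
pics
top [[478.9991632619976, 0.0, 314.4378175890265], [0.0, 478.9991632619976, 194.64727107673752], [0.0, 0.0, 1.0]] [0.3100003  0.08095603 1.53589272] [-2.17642121  2.13714022 -0.16002286] 0.0 2.4161432
side [[423.4572788234921, 0.0, 323.3838977547307], [0.0, 423.4572788234921, 199.7337690960543], [0.0, 0.0, 1.0]] [0.08346863 1.03660693 0.4879816 ] [-0.4830957   2.35689637 -1.61260863] 0.0 3.8487659
{'clock': 0.1, 'joint_pos': array([-1.38092364e+00,  2.64668654e-01,  1.60522617e+00, -3.34841716e-05,
        1.27371452e+00, -3.68939598e-02]), 'joint_velocities': array([ 0.00023192, -0.00055253, -0.00214375, -0.0006287 , -0.0005057 ,
       -0.00081364]), 'tau': array([ 2.96789494e-04, -5.03616929e+01, -3.58071041e+01,  7.30507169e-02,
        2.33051204e-02, -5.23520009e-05]), 'tool_pos': array([ 0.15162903, -0.65708869,  0.23752477]), 'tcp_rot': array([ 2.10206005,  0.24152273, -2.10245364]), 'contact_force': array([ 0.04892762, -0.46720319, -0.23439313]), 'moment': array([0.04718351, 0.00181631, 0.02156834]), 'gripper_width': 0.08809378488959216}
```

View pics/top0.png

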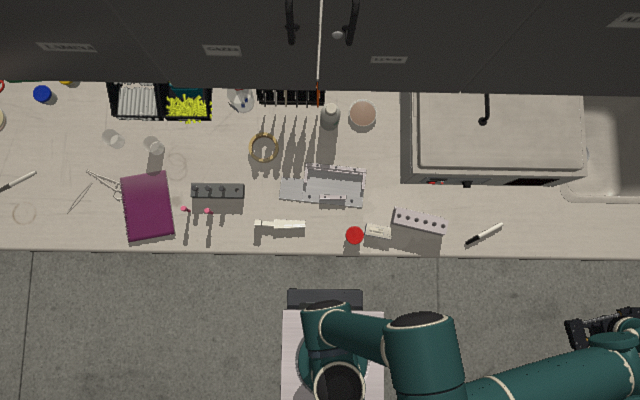

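View pics/side0.png

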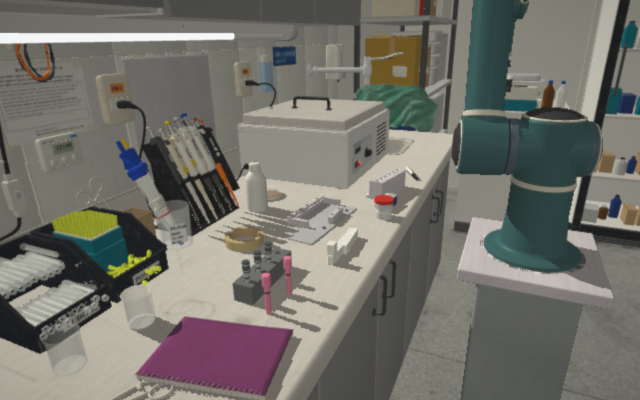

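```bash
cat > h.py <<'E'
import numpy as np,cv2
from scipy.spatial.transform import Rotation as R
def load(f): return dict(np.load(f))
def ray(c,u,v):
    K=c["intrinsics"]; return R.from_rotvec(c["orientation"]).apply([(u-K[0,2])/K[0,0],(v-K[1,2])/K[1,1],1.])
def onz(c,u,v,z):
    "pixel -> world at height z"
    d=ray(c,u,v); p=c["position"]; return p+d*(z-p[2])/d[2]
def proj(c,P):
    K=c["intrinsics"]; q=R.from_rotvec(c["orientation"]).inv().apply(np.atleast_2d(P)-c["position"]); return (q/q[:,2:])@K.T[:, :2]
def cloud(c):
    "HxWx3 world points"
    K=c["intrinsics"]; z=c["z_map"]; v,u=np.mgrid[:z.shape[0],:z.shape[1]]
    q=np.stack([(u-K[0,2])/K[0,0]*z,(v-K[1,2])/K[1,1]*z,z],-1)
    return R.from_rotvec(c["orientation"]).apply(q.reshape(-1,3)).reshape(q.shape)+c["position"]
E
python3 - <<'E'
from h import *
c=load("pics/top0.npz");im=c["image"]
a=cv2.resize(im[155:240,180:380],None,fx=4,fy=4,interpolation=cv2.INTER_CUBIC)
b=cv2.resize(im[195:250,340:460],None,fx=4,fy=4,interpolation=cv2.INTER_CUBIC)
o=np.zeros((340+220,800,3),np.uint8);o[:340]=a;o[340:,:480]=b
cv2.imwrite("pics/c1.png",o)
P=cloud(c)
for n,(u0,u1,v0,v1) in dict(stand=(185,250,178,205),wedge=(250,310,215,240),block=(388,452,203,240)).items():
    q=P[v0:v1,u0:u1];print(n,np.histogram(q[...,2],bins=[-.02,.005,.015,.022,.028,.035,.045,.055,.065,.075,.09])[0])
E
```

```text
stand [849 113  16  29  48 536  62   3  14  76]
wedge [1024  110   85  179   47    7   36    4    0    0]
block [1167  230   35   37   62   45   74  652   60    0]
```

View pics/c1.png

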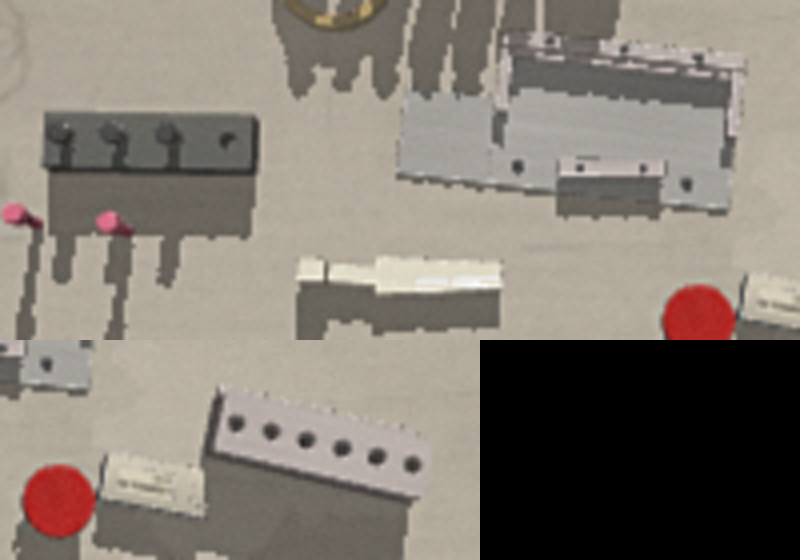

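```bash
cat >> h.py <<'E'
def rect(P,box,z0,z1):
    "minAreaRect (mm, deg) of the cloud points in pixel box and height band"
    u0,u1,v0,v1=box; q=P[v0:v1,u0:u1].reshape(-1,3); q=q[(q[:,2]>z0)&(q[:,2]<z1)]
    return cv2.minAreaRect((q[:,:2]*1000).astype(np.float32)),np.median(q[:,2]),len(q)
E
python3 - <<'E'
from h import *
np.set_printoptions(precision=4,suppress=True)
c=load("pics/top0.npz");P=cloud(c)
print("stand",rect(P,(185,250,178,205),.036,.044))
print("wedge24",rect(P,(250,310,215,240),.020,.030))
print("boss",rect(P,(250,310,215,240),.045,.060))
print("block",rect(P,(388,452,203,240),.055,.066))
print("wells by px")
for u,v in [(236,424),(271,432),(306,440),(342,448),(376,457),(412,465)]: print(onz(c,340+u/4-.4,195+(v-340)/4-.4,.06))
print("pins heads top")
for u,v in [(60,130),(112,131),(167,131)]: print(onz(c,180+u/4-.4,155+v/4-.4,.084))
print("hole4",onz(c,180+227/4,155+140/4,.04))
# foot check: low points around block in block frame
w=[onz(c,340+u/4-.4,195+(v-340)/4-.4,.06)for u,v in [(236,424),(412,465)]]
m=(w[0]+w[1])/2; ey=(w[0]-w[1]);ey/=np.linalg.norm(ey);ex=np.array([ey[1],-ey[0],0])
print("mid",m,"yaw",np.degrees(np.arctan2(ex[1],ex[0])),np.linalg.norm(w[0]-w[1]))
q=P[195:250,380:460].reshape(-1,3);l=np.stack([(q-m)@ex,(q-m)@ey,q[:,2]],1)
for a,b in [(-45,-35),(-35,-29),(-29,-25),(-20,20),(23,27),(27,31),(31,35),(35,39),(39,45)]:
    s=l[(abs(l[:,1])<.07)&(l[:,0]*1e3>a)&(l[:,0]*1e3<b)];print(a,b,len(s),np.percentile(s[:,2],[10,25,50,75,90])if len(s)else'')
print("dock keeper",rect(P,(318,348,192,210),.019,.030))
print("dock plate",rect(P,(278,368,160,212),.002,.008))
print("back",rect(P,(302,368,158,178),.018,.032))
for n,pts,z in [("plate corners",[(402,92),(396,176),(729,212)],.004),("keeper",[(558,160),(664,162)],.024),("wall tops L back",[(502,36),(746,60)],.026),("Rfront",[(733,136)],.024)]:
    print(n,[onz(c,180+u/4-.4,155+v/4-.4,z).round(4)for u,v in pts])
E
```

```text
stand (((523.6595458984375, 373.6151428222656), (45.069053649902344, 162.97132873535156), 1.0008618831634521), np.float64(0.04006841533868166), 471)
wedge24 (((422.81573486328125, 159.86036682128906), (28.518617630004883, 135.6432647705078), 0.5940853953361511), np.float64(0.024959398832571367), 257)
boss (((422.3693542480469, 239.2406463623047), (15.904162406921387, 21.284339904785156), 1.417752742767334), np.float64(0.051853422917928715), 40)
block (((436.1496887207031, -265.4486389160156), (166.7387237548828, 46.81282043457031), 77.6219482421875), np.float64(0.06061297263390508), 683)
wells by px
[ 0.4512 -0.1976  0.06  ]
[ 0.4455 -0.2248  0.06  ]
[ 0.4397 -0.2519  0.06  ]
[ 0.4341 -0.2797  0.06  ]
[ 0.4276 -0.306   0.06  ]
[ 0.4219 -0.3339  0.06  ]
pins heads top
[0.5247 0.4311 0.084 ]
[0.5247 0.3915 0.084 ]
[0.5255 0.3496 0.084 ]
hole4 [0.5245 0.309  0.04  ]
mid [ 0.4365 -0.2657  0.06  ] yaw -12.135220933112361 0.1393569716100051
-45 -35 137 [-0.0035 -0.002   0.0002  0.0031  0.0051]
-35 -29 80 [-0.0033 -0.0015  0.0009  0.0024  0.0043]
-29 -25 54 [-0.0029 -0.0006  0.0017  0.0038 
[... 333 characters left out ...]
4, 80.09584045410156), 0.9903168082237244), np.float64(0.024473296053437954), 104)
dock plate (((550.3215942382812, 37.54164123535156), (168.0170135498047, 290.25), 1.122179627418518), np.float64(0.004555748014616334), 1981)
back (((597.7611694335938, -0.48285675048828125), (46.614925384521484, 198.49200439453125), 1.1376230716705322), np.float64(0.02510232727603401), 401)
plate corners [array([0.573 , 0.1759, 0.004 ]), array([0.5043, 0.1789, 0.004 ]), array([ 0.4802, -0.0897,  0.004 ])]
keeper [array([0.5171, 0.0491, 0.024 ]), array([ 0.5171, -0.0355,  0.024 ])]
wall tops L back [array([0.6163, 0.0956, 0.026 ]), array([ 0.6006, -0.1005,  0.026 ])]
Rfront [array([ 0.5391, -0.0905,  0.024 ])]
```

```bash
cat > arm.py <<'E'
from h import *
from cell import manip,inverse_kinematics,cams,order
np.set_printoptions(precision=4,suppress=True)
def rot(yaw):
    "tool down, jaws along direction yaw (rad)"
    c,s=np.cos(yaw),np.sin(yaw); return R.from_matrix([[0,c,s],[0,s,-c],[-1,0,0]]).as_rotvec()
def best(p,yaw):
    "of the two equal grasps the one with the last joint nearer its middle"
    o=[]
    for y in (yaw,yaw+np.pi):
        q=inverse_kinematics(p,rot(y))
        if q is not None:o.append((abs(q[5]),y))
    return rot(min(o)[1])
def st(msg=""):
    s=manip.state();print(msg,"t%.1f"%s["clock"],s["tool_pos"],"F",s["contact_force"].round(1),"w%.4f"%s["gripper_width"],flush=True);return s
def snap(n,f):
    c=cams.capture(n);np.savez(f"pics/{f}.npz",**c);cv2.imwrite(f"pics/{f}.png",c["image"]);return c
DO=np.array([.5398,.0033,0]);DY=np.radians(-5.)
def dock(x,y,z):
    "dock mm -> world m"
    return DO+R.from_euler("z",DY).apply([x/1e3,y/1e3,z/1e3])
def press(step,n,axis,limit,rate=.02):
    "advance by small steps until the force against the motion passes limit"
    step=np.array(step);d=step/np.linalg.norm(step);f0=manip.state()["contact_force"]
    p=np.array(manip.state()["tool_pos"])
    for i in range(n):
        p=p+step;manip.move_linear(p,rate=rate);f=-(manip.state()["contact_force"]-f0)@d
        if f>limit:break
    return i+1,f
E
python3 - <<'E'
from h import *
from scipy.optimize import least_squares
np.set_printoptions(precision=4,suppress=True)
c=load("pics/top0.npz");P=cloud(c);q=P.reshape(-1,3)
for y in np.arange(-.2,-.42,-.03):
    s=q[(abs(q[:,1]-y)<.015)&(q[:,2]>.08)&(q[:,0]<.9)&(q[:,0]>.47)&(q[:,2]<.5)];print(round(y,2),len(s),s[:,0].min() if len(s) else '', s[s[:,0].argmin(),2] if len(s) else '')
# model overlay of the dock
from arm import dock
im=cv2.resize(c["image"][150:215,270:375],None,fx=7,fy=7,interpolation=cv2.INTER_CUBIC)
def L(pts,col):
    uv=(proj(c,[dock(*p)for p in pts])-[270,150]+.5)*7
    cv2.polylines(im,[uv.astype(int)],False,col,1)
L([(-51,-98,4),(-51,172,4),(21,172,4),(21,98,4)],(0,0,255));L([(-51,-98,4),(77,-98,4)],(0,0,255))
L([(-19,-42,24),(-27,42,24)],(0,255,0));L([(6,88,24),(72,88,24)],(255,0,0));L([(6,-88,24),(72,-88,24)],(255,0,0));L([(52,-88,22),(52,88,22)],(0,255,255));L([(60,-88,26),(60,88,26)],(255,0,255))
cv2.imwrite("pics/c2.png",im)
E
```

```text
-0.2 899 0.5588815695166488 0.1900508042897231
-0.23 1137 0.5586528409612413 0.19189965353984073
-0.26 942 0.5579681039689058 0.15124214339923814
-0.29 953 0.5510682740319905 0.08622625750447876
-0.32 944 0.5532534170804098 0.1307828541532201
-0.35 952 0.5579695830218929 0.1422778132290783
-0.38 995 0.5380354101141531 0.10304391601334295
-0.41 928 0.5379324450455398 0.10517483737666211
```

View pics/c2.png

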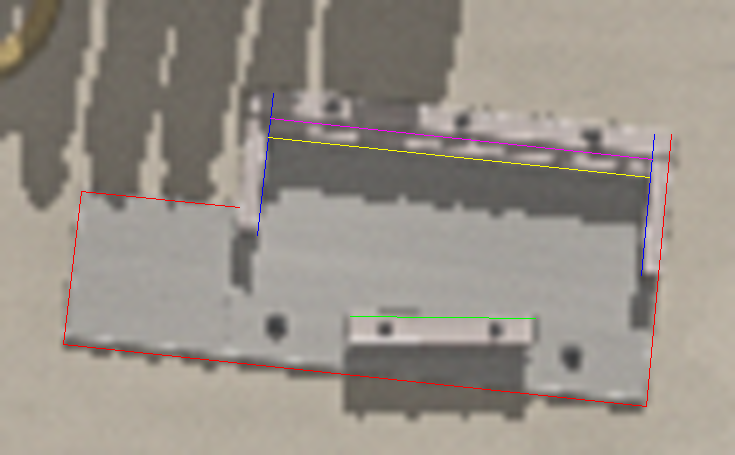

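```bash
python3 - <<'E'
from arm import *
b=np.array([.4363,-.2656,0]);yb=np.radians(-12.25)
r=best([b[0],b[1],.05],yb)
manip.move_pose([b[0],b[1],.25],r);st("above")
manip.move_linear([b[0],b[1],.033],rate=.12);st("down")
manip.set_gripper(.04,force=35);st("grip")
manip.move_linear([b[0],b[1],.15],rate=.12);s=st("lift")
np.save("pics/rb.npy",r)
snap("side","side1");snap("top","top1")
# pose over the dock, block 13.5 mm nearer keeper, centre x = 25-13.5
t=dock(11.5,0,150);r2=best(t,DY);print(r,r2)
manip.move_linear(t,rate=.2,rot=r2);st("over dock")
snap("side","side2");snap("top","top2")
E
```

```text
above t1.9 [ 0.4362 -0.2664  0.2501] F [-0.5 -0.8  0.5] w0.0877
down t3.8 [ 0.4369 -0.266   0.0337] F [-1.  -0.5  0.7] w0.0881
grip t4.5 [ 0.4352 -0.2651  0.0328] F [-5.2  0.2  4.3] w0.0455
lift t5.7 [ 0.4357 -0.2651  0.1489] F [ 0.2 -0.7 -3.7] w0.0455
[ 1.3649  1.1004 -1.3649] [ 1.2732  1.1667 -1.2732]
over dock t7.4 [0.5509 0.0015 0.1499] F [ 0.6 -0.4 -4.7] w0.0455
```

```bash
python3 - <<'E'
from h import *
a=cv2.imread("pics/top2.png")[140:250,240:400];b=cv2.imread("pics/side2.png")[130:260,260:420]
o=np.zeros((440+0,800,3),np.uint8);a=cv2.resize(a,(400,275));b=cv2.resize(b,(400,325));o[:275,:400]=a;o[:325,400:]=b
cv2.imwrite("pics/c3.png",o)
E
```

```text
(no output)
```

View pics/c3.png

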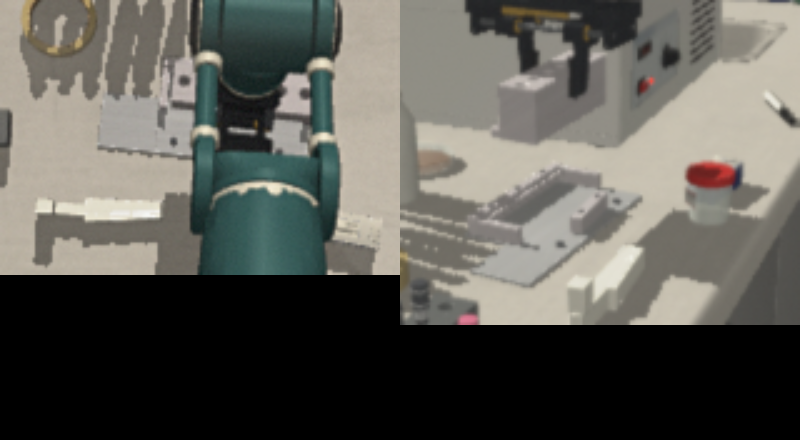

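```bash
python3 - <<'E'
from arm import *
p=dock(11.5,0,44);manip.move_linear(p,rate=.1);st("low")
print(press([0,0,-.001],14,2,6));st("touch")
E
```

```text
low t8.7 [0.5521 0.0023 0.0448] F [-0.2 -0.3 -4.3] w0.0460
(9, np.float64(9.777162245785798))
touch t10.9 [0.5523 0.0023 0.0368] F [-2.8 -0.5  5.5] w0.0457
```

```bash
python3 - <<'E'
from arm import *
d=dock(1,0,0)-dock(0,0,0)
print(press(d,20,0,18));s=st("pushed")
print("dock x",(R.from_euler("z",-DY).apply(s["tool_pos"]-DO)*1e3))
manip.set_gripper(.088);s=st("open");p=s["tool_pos"].copy()
manip.move_linear([p[0],p[1],.2],rate=.2);st()
# retreat to the right/near side to look
manip.move_pose([.40,-.30,.3],rot(DY+np.pi) if False else best([.4,-.3,.3],DY));st()
snap("top","top3");snap("side","side3")
a=cv2.imread("pics/top3.png")[150:245,245:385];b=cv2.imread("pics/side3.png")[170:290,240:380]
cv2.imwrite("pics/c4.png",np.hstack([cv2.resize(a,(560,380),interpolation=2),cv2.resize(b,(240,206),interpolation=2)if 0 else np.zeros((380,1,3),np.uint8)]))
E
```

```text
(16, np.float64(20.28893816887703))
pushed t14.9 [0.5623 0.0015 0.037 ] F [-22.9   2.   22.7] w0.0457
dock x [22.5685  0.1682 36.9772]
open t15.7 [0.5684 0.0008 0.0368] F [ 0.5  0.9 -0.4] w0.0884
 t16.6 [0.5674 0.0009 0.1987] F [-0.8  0.2 -1. ] w0.0881
 t18.0 [ 0.4003 -0.2993  0.2993] F [-0.2  0.2 -0.3] w0.0881
```

View pics/c4.png

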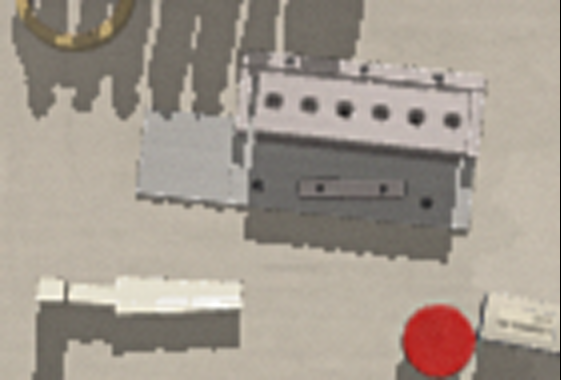

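```bash
python3 - <<'E'
from arm import *
c=load("pics/top3.npz");P=cloud(c)
f=lambda u,v,z:(R.from_euler("z",-DY).apply(onz(c,245+u/4-.4,150+v/4-.4,z)-DO)*1e3).round(1)
for u,v in [(274,101),(309,105),(345,110),(380,113),(416,117),(452,121)]:print(f(u,v,.064))
print("front top edge",f(250,131,.064),f(465,154,.064))
print("block rect",rect(P,(300,368,162,192),.056,.072))
print("wedge24",rect(P,(245,310,215,240),.020,.030));print("boss",rect(P,(245,310,215,240),.045,.060))
q=P[162:192,300:368].reshape(-1,3);q=q[(q[:,2]>.056)&(q[:,2]<.072)];l=R.from_euler("z",-DY).apply(q-DO)*1e3
A=np.c_[l[:,:2],np.ones(len(l))];print("plane",np.linalg.lstsq(A,l[:,2],rcond=None)[0], np.percentile(l[:,0],[1,99]),np.percentile(l[:,1],[1,99]))
E
```

```text
[27.7 69.  64. ]
[27.4 41.5 64. ]
[26.5 13.2 64. ]
[ 27.1 -14.2  64. ]
[ 26.9 -42.4  64. ]
[ 26.8 -70.7  64. ]
front top edge [ 2.1 85.1 64. ] [  1.9 -83.1  64. ]
block rect (((565.6253051757812, 0.237823486328125), (166.23924255371094, 47.45722961425781), 84.75414276123047), np.float64(0.06435434279966201), 727)
wedge24 (((422.0885314941406, 160.0990447998047), (136.31700134277344, 28.446712493896484), 89.4856948852539), np.float64(0.02434065751725678), 266)
boss (((422.5556640625, 239.267822265625), (15.83038330078125, 21.643430709838867), 1.3523955345153809), np.float64(0.0517076386593367), 42)
plane [ 0.0109  0.0003 63.9529] [ 3.1936 49.2997] [-82.1856  80.535 ]
```

```bash
python3 - <<'E'
from arm import *
c=snap("top","top4");print("boss",rect(cloud(c),(235,320,205,250),.045,.060))
b=np.array([.4225,.2393])
r=best([*b,.1],0.)
manip.move_pose([*b,.2],r);manip.set_gripper(.05,force=20)
manip.move_linear([*b,.026],rate=.12);st("down")
manip.set_gripper(.01,force=25);st("grip")
manip.move_linear([*b,.09],rate=.12);st("lift")
t=dock(-15,213,85);r2=best(t,DY);manip.move_linear(t,rate=.15,rot=r2)
st("over")
manip.move_linear(dock(-15,213,36),rate=.1)
print(press([0,0,-.001],10,2,3));st("touch")
snap("side","side5");snap("top","top5")
a=cv2.imread("pics/top5.png")[150:235,235:375];b=cv2.imread("pics/side5.png")[170:290,240:400]
cv2.imwrite("pics/c5.png",np.hstack([cv2.resize(a,(460,280),interpolation=2),cv2.resize(b,(340,280),interpolation=2)]))
E
```

```text
boss (((422.66131591796875, 239.58973693847656), (21.662139892578125, 15.8261137008667), 89.68240356445312), np.float64(0.05005259480076507), 41)
down t22.4 [0.4232 0.2397 0.0267] F [-0.4  0.3 -0.2] w0.0498
grip t23.0 [0.4225 0.2393 0.0261] F [ 0.  -0.   1.6] w0.0181
lift t23.7 [0.4221 0.2391 0.0895] F [-0.1 -0.4 -1. ] w0.0180
over t24.7 [0.5425 0.2167 0.0844] F [-0.3 -0.1 -1.2] w0.0178
(7, np.float64(5.102435522615813))
touch t27.1 [0.5436 0.2172 0.0297] F [-1.7  0.8  4.6] w0.0174
```

View pics/c5.png

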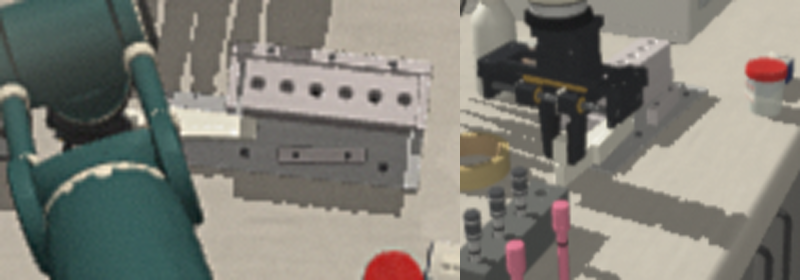

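```bash
python3 - <<'E'
from arm import *
z=manip.state()["tool_pos"][2]*1e3+.3
d=dock(0,-1,0)-dock(0,0,0)
for y in (190,165,140,125):
    manip.move_linear(dock(-15,y,z),rate=.06);s=st(y)
    f=s["contact_force"]
    if -f@d>8: print("resist");break
print(press(d*2,6,0,7));s=st("end");print((R.from_euler("z",-DY).apply(s["tool_pos"]-DO)*1e3))
E
```

```text
190 t27.7 [0.5415 0.1929 0.03  ] F [ 1.6 -2.1  3.8] w0.0180
165 t28.3 [0.5393 0.1679 0.0301] F [ 0.5 -0.9  5.9] w0.0181
140 t28.8 [0.5371 0.1427 0.0301] F [-0.2 -0.   6.6] w0.0179
125 t29.2 [0.5357 0.1275 0.0301] F [-0.   0.2  5.8] w0.0178
(6, np.float64(0.5907903596881466))
end t30.8 [0.5346 0.1151 0.0301] F [-0.3  0.8  5.6] w0.0178
[-14.8853 110.8925  30.1357]
```

```bash
python3 - <<'E'
from arm import *
s=manip.state();p=s["tool_pos"].copy()
manip.set_gripper(.05);manip.move_linear([p[0],p[1],.085],rate=.15)
manip.move_linear(dock(-15,148,85),rate=.2);manip.set_gripper(0.,force=20)
manip.move_linear(dock(-15,148,13),rate=.12);st("behind")
d=dock(0,-1,0)-dock(0,0,0)
print(press(d*1.5,26,0,22));s=st("end");print((R.from_euler("z",-DY).apply(s["tool_pos"]-DO)*1e3))
E
```

```text
behind t33.9 [0.5382 0.1522 0.0133] F [0.1 0.6 0.7] w0.0009
(23, np.float64(25.45309934038554))
end t39.6 [0.5355 0.1237 0.0136] F [-1.8 26.3 -1.8] w0.0004
[-14.7263 119.5366  13.6309]
```

```bash
python3 - <<'E'
from arm import *
manip.move_linear(dock(-15,150,14),rate=.1);manip.move_linear(dock(-15,150,150),rate=.2)
t=np.array([.44,.38,.25]);manip.move_pose(t,best(t,0.));st()
c=snap("top","top6")
a=c["image"][150:245,180:380];cv2.imwrite("pics/c6.png",cv2.resize(a,(800,380),interpolation=2))
P=cloud(c);l=lambda r:(R.from_euler("z",-DY).apply(np.array([*r[0][0],0])/1e3-DO)*1e3)
r=rect(P,(270,310,165,210),.045,.060);print("boss",r,l(r))
r=rect(P,(300,368,160,192),.058,.072);print("block",r,l(r))
E
```

```text
t42.0 [0.4399 0.3789 0.2485] F [ 0.3 -0.5  0. ] w0.0006
boss (((537.1300659179688, 96.80757904052734), (20.560773849487305, 34.28162384033203), 10.897041320800781), np.float64(0.05482049098852659), 43) [-10.8095  92.9191   0.    ]
block (((565.78125, 13.647506713867188), (65.82492065429688, 195.15318298339844), 2.8374598026275635), np.float64(0.06441476385496725), 712) [24.9805 12.5725  0.    ]
```

View pics/c6.png

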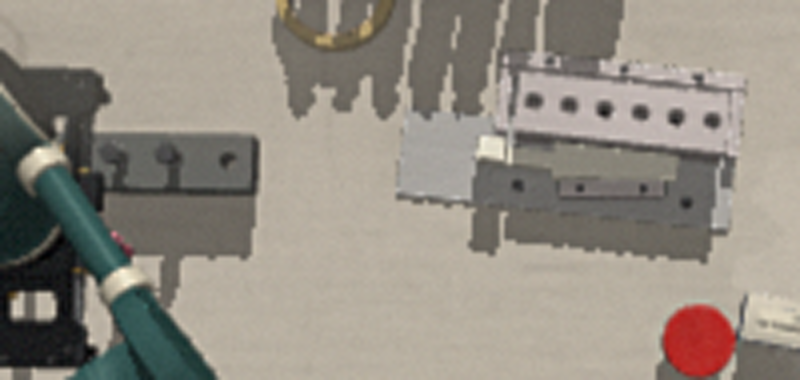

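```bash
python3 - <<'E'
from arm import *
for f in("top0","top3"):
    c=load(f"pics/{f}.npz");P=cloud(c)
    q=P[175:207,180:255].reshape(-1,3);q=q[(q[:,2]>.074)&(q[:,2]<.095)&(q[:,0]>.5)]
    for y in(.434,.393,.351,.31):
        s=q[abs(q[:,1]-y)<.018]
        if len(s)>3:print(f,len(s),s.mean(0),s.min(0),s.max(0))
c=load("pics/top6.npz");f=lambda u,v,z:(R.from_euler("z",-DY).apply(onz(c,180+u/4-.4,150+v/4-.4,z)-DO)*1e3).round(1)
print("boss",f(491,146,.055))
for u,v in[(534,100),(569,104),(605,109),(641,113),(677,117),(713,121)]:print(f(u,v,.064),onz(c,180+u/4-.4,150+v/4-.4,.064))
a=load("pics/top3.npz")["image"][172:210,180:255];b=load("pics/side3.npz")["image"][235:310,225:305]
cv2.imwrite("pics/c7.png",np.hstack([cv2.resize(a,(450,228*2),interpolation=2)[:, :],cv2.resize(b,(350,456),interpolation=2)]))
E
```

```text
top0 26 [0.5239 0.4349 0.0838] [0.5162 0.4264 0.0792] [0.5315 0.443  0.0889]
top0 29 [0.5242 0.3928 0.0824] [0.5171 0.3853 0.0742] [0.5332 0.3996 0.0891]
top0 23 [0.5241 0.3508 0.083 ] [0.5171 0.3438 0.076 ] [0.53   0.3575 0.0881]
top3 28 [0.5238 0.4342 0.0844] [0.5161 0.4267 0.0756] [0.5313 0.4421 0.0914]
top3 28 [0.5242 0.3928 0.0833] [0.5167 0.3859 0.0742] [0.5321 0.3993 0.0897]
top3 22 [0.524  0.3512 0.0822] [0.5172 0.3453 0.0761] [0.5308 0.3571 0.0897]
boss [-9.8 98.7 55. ]
[28.5 69.1 64. ] [0.5742 0.0696 0.064 ]
[28.2 41.6 64. ] [0.5716 0.0423 0.064 ]
[27.3 13.3 64. ] [0.5682 0.0141 0.064 ]
[ 27.1 -15.   64. ] [ 0.5655 -0.014   0.064 ]
[ 27.  -43.2  64. ] [ 0.5629 -0.0421  0.064 ]
[ 26.8 -71.4  64. ] [ 0.5603 -0.0702  0.064 ]
```

View pics/c7.png

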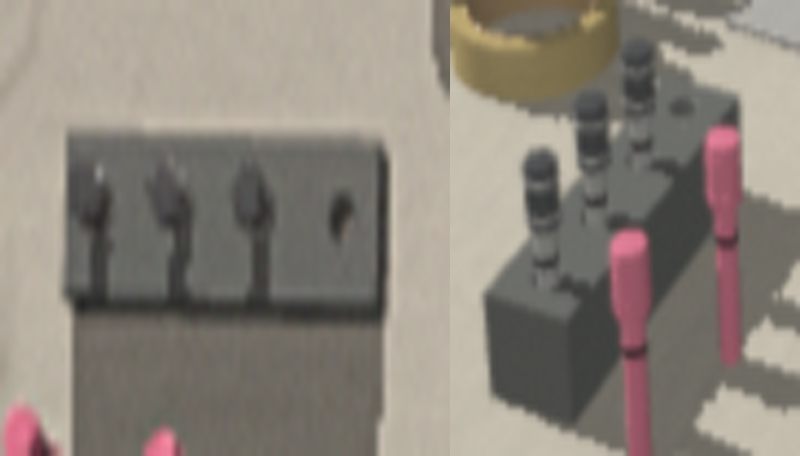

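```bash
cat >> arm.py <<'E'
WX,WY=26.,-.5
def well(y,z): return dock(WX+.005*y,WY+y,z)
def pick(x,y):
    r=best([x,y,.1],0.);manip.move_pose([x,y,.16],r);manip.set_gripper(.045,force=25)
    manip.move_linear([x,y,.053],rate=.12);st("at pin");manip.set_gripper(.01,force=25);s=st("grip")
    manip.move_linear([x,y,.16],rate=.12);return s["tool_pos"][2]   # TCP height above the tip
def insert(y,h):
    t=well(y,1e3*(.085+h));manip.move_linear(t,rate=.2,rot=best(t,DY))
    manip.move_linear(well(y,1e3*(.068+h)),rate=.06)
    n=press([0,0,-.003],19,2,9,rate=.03);s=st("well %d %s"%(y,n))
    print("tip z %.4f (clear .018, blocked .033)"%(s["tool_pos"][2]-h));return s["tool_pos"][2]-h
def release():
    manip.set_gripper(.045);p=manip.state()["tool_pos"];manip.move_linear([p[0],p[1],.17],rate=.15)
E
python3 - <<'E'
from arm import *
h=pick(.524,.351);tip=insert(70,h)
E
```

```text
at pin t44.5 [0.5247 0.3514 0.0539] F [-0.5  0.2  0.2] w0.0450
grip t45.0 [0.524  0.3511 0.0534] F [-2.  -0.1  2.8] w0.0152
well 70 (17, np.float64(10.969803277099246)) t52.4 [0.5713 0.0704 0.0711] F [-8.5 -2.3 10.5] w0.0148
tip z 0.0177 (clear .018, blocked .033)
```

```bash
sed -i 's/^WX,WY=.*/WX,WY=25.,-.3/' arm.py; python3 - <<'E'
from arm import *
release();st("rel")
h=pick(.5242,.3928);tip=insert(14,h)
E
```

```text
rel t53.8 [0.5708 0.0704 0.1691] F [ 0.1 -1.2  0.5] w0.0449
at pin t56.3 [0.5249 0.3933 0.054 ] F [ 0.5 -0.5  0.4] w0.0453
grip t56.9 [0.5241 0.3929 0.0534] F [-0.2 -0.1  2.5] w0.0144
well 14 (13, np.float64(18.350742426783988)) t63.7 [0.5673 0.0147 0.0853] F [-4.3 -1.4 17.9] w0.0151
tip z 0.0319 (clear .018, blocked .033)
```

```bash
python3 - <<'E'
from arm import *
h=.0534
p=manip.state()["tool_pos"];manip.move_linear([p[0],p[1],.15],rate=.12)
tip=insert(-42,h)
if tip<.021:
    release();h=pick(.5238,.4345);tip=insert(-14,h)
    if tip<.021: release();print("done")
E
```

```text
well -42 (13, np.float64(17.780268189670778)) t68.5 [ 0.5621 -0.0409  0.0852] F [-4.2 -1.5 17. ] w0.0150
tip z 0.0318 (clear .018, blocked .033)
```

Well −42 is blocked too, so both possible stoppers are accounted for (14 and −42).

```bash
python3 - <<'E'
from arm import *
h=.0534
p=manip.state()["tool_pos"];manip.move_linear([p[0],p[1],.15],rate=.12)
tip=insert(-14,h)
if tip<.021:
    release();h=pick(.5238,.4345);tip=insert(-70,h)
    if tip<.021: release();print("done")
E
```

```text
well -14 (18, np.float64(20.194178089941722)) t74.5 [ 0.5636 -0.0137  0.0699] F [-7.4 -0.6 19.1] w0.0149
tip z 0.0165 (clear .018, blocked .033)
at pin t78.9 [0.5245 0.4351 0.054 ] F [0.9 0.  0.7] w0.0453
grip t79.4 [0.5238 0.4346 0.0534] F [-0.6  0.1  2.5] w0.0152
well -70 (3, np.float64(14.152508881047268)) t84.4 [ 0.56   -0.0698  0.1152] F [-2.6 -1.9 13.2] w0.0153
tip z 0.0618 (clear .018, blocked .033)
```

```bash
python3 - <<'E'
from arm import *
import arm
p=manip.state()["tool_pos"];manip.move_linear([p[0],p[1],.125],rate=.1)
arm.WX,arm.WY=24.,-1.3
tip=insert(-70,.0534)
if tip<.021: release();print("done")
E
```

```text
well -70 (3, np.float64(15.275833340304052)) t86.2 [ 0.5585 -0.0707  0.1149] F [-3.4 -2.4 14.7] w0.0152
tip z 0.0615 (clear .018, blocked .033)
```

```bash
python3 - <<'E'
from arm import *
p=manip.state()["tool_pos"];manip.move_linear([.559,-.068,.122],rate=.1);st()
c=snap("side","side8");d=snap("top","top8")
u=proj(c,[[.559,-.069,.07]])[0].astype(int);print(u)
a=c["image"][u[1]-40:u[1]+35,u[0]-45:u[0]+60]
u=proj(d,[[.5655,0,.07]])[0].astype(int)
b=d["image"][u[1]-35:u[1]+40,u[0]-50:u[0]+55]
cv2.imwrite("pics/c8.png",np.hstack([cv2.resize(a,(490,350),interpolation=2),cv2.resize(b,(310,221),interpolation=2)if 0 else cv2.resize(b,(310,350),interpolation=2)]))
E
```

```text
t86.4 [ 0.5599 -0.0681  0.1228] F [ 0.  -0.4 -0.6] w0.0145
[328 185]
```

View pics/c8.png

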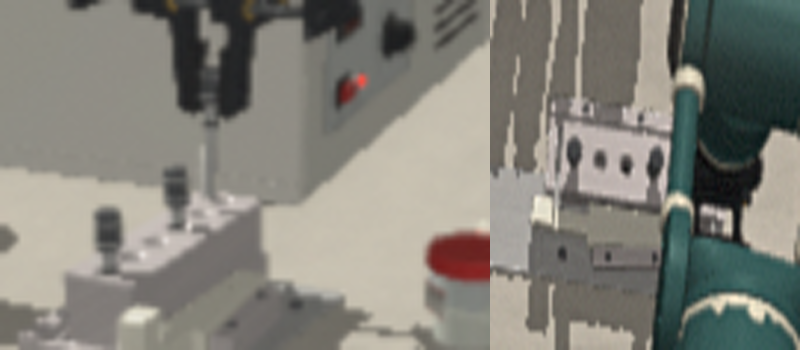

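```bash
python3 - <<'E'
from arm import *
h=.0534
for dx,dy in [(0,0),(0,.002),(.002,.001),(-.002,.001)]:
    x,y=.5588+dx,-.0680+dy
    manip.move_linear([x,y,.122],rate=.08)
    n=press([0,0,-.003],19,2,9,rate=.03);s=st((dx,dy,n))
    if s["tool_pos"][2]<.108:break
    manip.move_linear([x,y,.122],rate=.08)
print("tip",s["tool_pos"][2]-h)
E
```

```text
(0, 0, (3, np.float64(13.432083705146805))) t87.5 [ 0.5599 -0.0687  0.1151] F [-1.8 -1.3 12.1] w0.0151
(0, 0.002, (3, np.float64(12.67631007195041))) t88.8 [ 0.5597 -0.0665  0.115 ] F [-3.3 -1.8 12.2] w0.0151
(0.002, 0.001, (3, np.float64(12.936297517217309))) t90.1 [ 0.5619 -0.0677  0.115 ] F [-3.  -1.2 12. ] w0.0149
(-0.002, 0.001, (3, np.float64(12.480951698039295))) t91.5 [ 0.5576 -0.0676  0.115 ] F [-2.  -1.6 11.9] w0.0150
tip 0.061550275021757986
```

```bash
python3 - <<'E'
from arm import *
s=st();p=s["tool_pos"]
manip.move_linear([.5588,-.0685,.128],rate=.1);s=st();p=s["tool_pos"]
c=snap("side","side9")
im=c["image"];u0,v0=290,140;k=10
a=cv2.resize(im[v0:v0+60,u0:u0+75],None,fx=k,fy=k,interpolation=2)
def dot(P,col):
    u=(proj(c,[P])[0]-[u0,v0]+.5)*k;cv2.circle(a,tuple(u.astype(int)),4,col,-1);print(P,u)
for y in(70,42,14,-14,-42,-70):
    q=[.5657,.0005];q=np.array([q[0]+.0925*y/1e3,q[1]+.9957*y/1e3,.064]);dot(q,(0,255,255))
h=.0534
dot([p[0],p[1],p[2]-h],(0,0,255));dot([p[0],p[1],p[2]-h+.046],(0,255,0));dot([p[0],p[1],p[2]-h+.06],(255,0,0))
cv2.imwrite("pics/c9.png",a)
E
```

```text
t91.7 [ 0.5571 -0.067   0.1223] F [-0.3 -0.  -0.2] w0.0147
 t92.0 [ 0.5591 -0.0686  0.1281] F [-0.   0.1 -0.6] w0.0146
[0.5722 0.0702 0.064 ] [149.1256 630.6038]
[0.5696 0.0423 0.064 ] [201.3687 597.9495]
[0.567  0.0144 0.064 ] [251.6412 566.527 ]
[ 0.5644 -0.0134  0.064 ] [300.0525 536.2678]
[ 0.5618 -0.0413  0.064 ] [346.7042 507.1084]
[ 0.5592 -0.0692  0.064 ] [391.6903 478.9901]
[np.float64(0.559080673867353), np.float64(-0.0685794035213539), np.float64(0.0746928298296228)] [390.9629 446.0792]
[np.float64(0.559080673867353), np.float64(-0.0685794035213539), np.float64(0.1206928298296228)] [389.3805 299.1596]
[np.float64(0.559080673867353), np.float64(-0.0685794035213539), np.float64(0.1346928298296228)] [388.8906 253.6735]
```

View pics/c9.png

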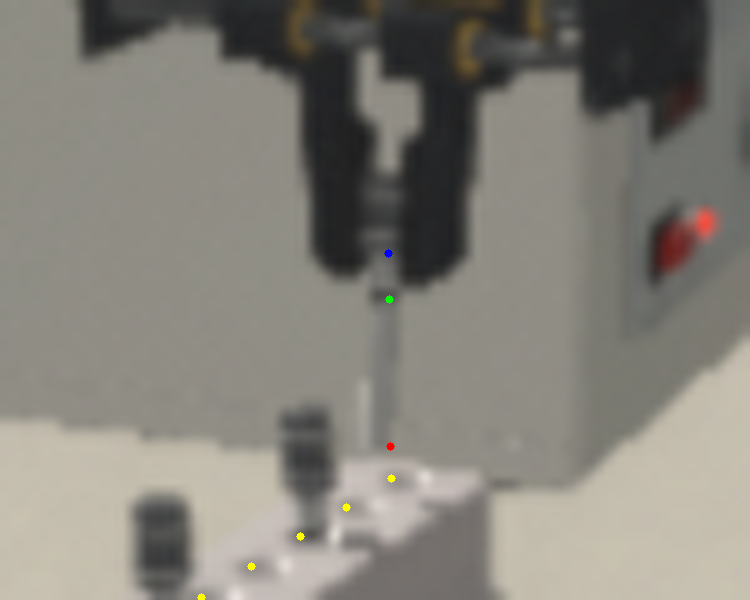

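```bash
python3 - <<'E'
from arm import *
for x,y in [(.5585,-.0730),(.5585,-.0750),(.5565,-.0735),(.5605,-.0735),(.5583,-.077)]:
    manip.move_linear([x,y,.124],rate=.08)
    n=press([0,0,-.002],30,2,8,rate=.03);s=st((x,y,n))
    if s["tool_pos"][2]<.108:break
    manip.move_linear([x,y,.124],rate=.08)
E
```

```text
(0.5585, -0.073, (5, np.float64(9.848606280399904))) t93.5 [ 0.5592 -0.0737  0.1152] F [-2.  -1.4  9.1] w0.0146
(0.5585, -0.075, (5, np.float64(8.80232187194084))) t95.3 [ 0.5592 -0.0755  0.1152] F [-1.  -1.1  8.2] w0.0147
(0.5565, -0.0735, (5, np.float64(9.473700187342459))) t97.1 [ 0.5571 -0.0738  0.1153] F [-1.6 -0.6  8.9] w0.0150
(0.5605, -0.0735, (6, np.float64(13.883736579701786))) t99.1 [ 0.5623 -0.0744  0.1149] F [-2.8 -1.8 13.7] w0.0150
(0.5583, -0.077, (6, np.float64(15.170516375242597))) t101.2 [ 0.5594 -0.0781  0.1146] F [-3.3 -2.8 14.8] w0.0147
```

```bash
python3 - <<'E'
from arm import *
c=load("pics/side9.npz");P=cloud(c)
for v in range(156,190):
    row=P[v,324:334];print(v,[f"{q[0]*1e3:.0f},{q[1]*1e3:.0f},{q[2]*1e3:.0f}" for q in row if q[1]>-.15])
E
```

```text
156 ['570,-62,162', '569,-66,161', '568,-72,160', '567,-78,159', '549,-58,165', '549,-64,164', '543,-59,166', '540,-58,166']
157 ['570,-62,159', '568,-65,159', '567,-69,158', '559,-60,161', '559,-67,159', '555,-65,160', '549,-57,163', '548,-62,162', '541,-53,164', '541,-61,162']
158 ['568,-58,157', '569,-67,155', '565,-66,156', '563,-67,156', '559,-65,157', '555,-64,157', '551,-62,158', '547,-60,159', '543,-58,160', '540,-57,160']
159 ['571,-65,152', '568,-66,152', '567,-69,152', '559,-58,156', '558,-63,154', '554,-63,155', '549,-57,157', '546,-57,157', '541,-54,158', '539,-55,158']
160 ['570,-61,150', '567,-63,150', '566,-68,149', '560,-61,152', '558,-63,151', '554,-63,152', '548,-55,154', '547,-60,153', '543,-57,154', '538,-54,155']
161 ['571,-64,147', '567,-61,148', '566,-66,146', '559,-59,149', '556,-59,149', '554,-63,149', '550,-59,150', '546,-57,151', '541,-54,152', '539,-55,152']
162 ['571,-63,144', '568,-63,144', '566,-67,143', '560,-61,145', '556,-59,146', '553,-60,146', '549,-58,147', '546,-58,148', '544,-61,147', '539,-57,149']
163 ['572,-65,140', '567,-63,141', '562,-58,1
[... 1572 characters left out ...]
559,-49,85', '557,-53,83', '554,-53,84', '551,-52,84']
184 ['559,-50,81', '557,-51,81', '554,-53,81', '552,-55,80']
185 ['555,-48,79', '552,-48,79']
186 ['578,-76,64', '575,-78,64', '571,-76,65', '569,-79,64', '566,-79,64', '565,-85,63', '561,-84,63', '557,-81,65']
187 ['575,-69,63', '570,-65,65', '569,-71,63', '566,-71,64', '561,-68,66', '562,-79,62', '557,-75,64', '554,-76,64', '553,-80,62', '549,-78,64']
188 ['568,-54,66', '568,-62,63', '564,-59,65', '563,-65,63', '559,-64,64', '561,-75,60', '558,-76,60', '554,-75,61', '548,-69,64', '544,-68,64']
189 ['566,-50,64', '563,-50,65', '560,-51,65', '558,-55,64', '555,-55,64', '554,-59,63', '550,-58,64', '548,-60,63', '544,-59,64', '541,-60,64']
```

```bash
cat >> arm.py <<'E'
def pinfit(c,u,v0,v1,near):
    "rod axis from the side cloud, along the dock's y over z; near = rough TCP"
    P=cloud(c);q=P[v0:v1,u-5:u+6].reshape(-1,3);q=q[(abs(q[:,0]-near[0])<.012)&(abs(q[:,1]-near[1])<.03)&(q[:,2]>.078)]
    a=np.polyfit(q[:,2],q[:,1],1);b=np.polyfit(q[:,2],q[:,0],1);return a,b,len(q)
E
python3 - <<'E'
from arm import *
s=st();p=s["tool_pos"];manip.move_linear([p[0],p[1],.135],rate=.1)
manip.move_linear([.559,-.0686,.135],rate=.1)
c=load("pics/side9.npz");a,b,n=pinfit(c,328,169,185,[.559,-.0685]);print(a,b,n)
c=snap("side","side10");p=manip.state()["tool_pos"]
u=proj(c,[[.559,-.065,p[2]-.03]])[0];v0,v1=[int(proj(c,[[.559,-.065,p[2]+k]])[0][1])for k in(-.006,-.042)];print(u,v0,v1)
a,b,n=pinfit(c,int(u[0]),v0,v1,p);print(a,b,n,np.degrees(np.arctan(a[0])))
E
```

```text
t101.5 [ 0.5586 -0.0769  0.1243] F [-0.8 -1.1 -0.6] w0.0149
[-0.1631 -0.0386] [0.0073 0.555 ] 55
[328.0463 174.9729] 167 178
[-0.1754 -0.0367] [0.0158 0.5541] 35 -9.950585736383736
```

```bash
python3 - <<'E'
from arm import *
s=manip.state();ex=R.from_euler("z",DY).apply([1,0,0])
r=(R.from_rotvec(-np.radians(10)*ex)*R.from_rotvec(s["tcp_rot"])).as_rotvec()
manip.move_linear([.5587,-.0723,.135],rate=.06,rot=r);st()
c=snap("side","side11");p=manip.state()["tool_pos"]
u=proj(c,[[.559,-.067,p[2]-.03]])[0];v0,v1=[int(proj(c,[[.559,-.065,p[2]+k]])[0][1])for k in(-.006,-.042)]
a,b,n=pinfit(c,int(u[0]),v0,v1,p);print(a,b,n,"y at .07",np.polyval(a,.07),"x",np.polyval(b,.07))
P=cloud(c) # same measure on the pin standing in well -14
u=proj(c,[[.5644,-.0134,.085]])[0].astype(int);q=P[u[1]-2:u[1]+4,u[0]-4:u[0]+5].reshape(-1,3);q=q[(abs(q[:,1]+.0134)<.02)&(q[:,2]>.075)&(q[:,2]<.1)];print("ref",np.median(q,0),len(q))
E
```

```text
t102.4 [ 0.5585 -0.0709  0.1345] F [ 0.2 -0.4  0.2] w0.0150
[-0.0237 -0.0601] [0.0338 0.5512] 34 y at .07 -0.06177428434471193 x 0.5535504703931794
ref [ 0.559  -0.0096  0.0862] 34
```

```bash
python3 - <<'E'
from arm import *
for x,y in [(.5592,-.0748),(.5592,-.0730),(.5592,-.0767),(.5605,-.0748),(.558,-.0748)]:
    manip.move_linear([x,y,.125],rate=.08)
    n=press([0,0,-.002],31,2,8,rate=.03);s=st((x,y,n))
    if s["tool_pos"][2]<.108:break
    manip.move_linear([x,y,.125],rate=.08)
E
```

```text
(0.5592, -0.0748, (27, np.float64(9.213836098987546))) t109.5 [ 0.5579 -0.0754  0.0709] F [-6.8  2.8  8.6] w0.0152
```

```bash
python3 - <<'E'
from arm import *
release();st()
t=np.array([.42,-.30,.32]);manip.move_pose(t,best(t,0.));st()
c=snap("side","side12");d=snap("top","top12")
u0,v0=285,160;a=cv2.resize(c["image"][v0:v0+75,u0:u0+80],(480,450),interpolation=2)
b=cv2.resize(d["image"][155:225,275:375],(320,224),interpolation=2)
o=np.zeros((450,800,3),np.uint8);o[:,:480]=a;o[:224,480:]=b;cv2.imwrite("pics/c12.png",o)
P=cloud(d);q=P[150:200,295:370].reshape(-1,3)
for y in(70,42,14,-14,-42,-70):
    w=np.array([.5657+.0925*y/1e3,.0005+.9957*y/1e3]);s=q[np.linalg.norm(q[:,:2]-w,axis=1)<.006];print(y,len(s),np.median(s,0))
l=R.from_euler("z",-DY).apply(q-DO)*1e3;s=l[(abs(l[:,0]-0)<25)&(l[:,1]>85)&(l[:,1]<115)&(l[:,2]>48)];print("boss",s.mean(0),len(s))
s=l[(l[:,2]>58)&(l[:,2]<70)&(abs(l[:,1])<75)];print("block x",np.percentile(s[:,0],[2,98]))
E
```

```text
t110.9 [ 0.5577 -0.0755  0.1691] F [ 0.2 -0.6 -0.8] w0.0453
 t112.0 [ 0.42   -0.2993  0.3186] F [ 0.7  0.9 -0.2] w0.0448
70 11 [0.5715 0.0703 0.1016]
42 2 [0.5732 0.0421 0.0195]
14 6 [0.5681 0.0155 0.0347]
-14 18 [ 0.5628 -0.0121  0.1016]
-42 5 [ 0.5644 -0.0421  0.0329]
-70 20 [ 0.5572 -0.0677  0.0993]
boss [-10.9022  97.7495  55.5581] 40
block x [ 3.4635 49.0285]
```

View pics/c12.png

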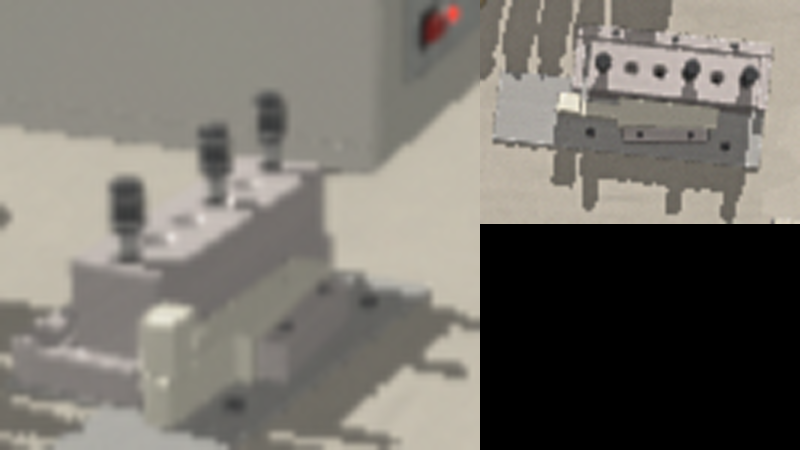

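```bash
python3 -c "
from arm import *
order.close_job();st('closed')"
```

```text
the job is handed in; nothing more can be done
the job is handed in; nothing more can be done
```

The heating block is set up and the job is handed in at about 112 s on the robot's clock.

- **Block:** it sits in the dock, slid back until it stopped at about 20 N. The camera puts its front face at dock x ≈ 2–3 mm, against 2 mm when home. One reading disagreed: the tool position put the block about 2.5 mm short just before I released it. The camera view and the wedge's stopping point both say it is home.
- **Wedge:** I drove it in from the left with about 25 N. The boss stopped at dock y ≈ 98 mm, which is the tight position worked out from the taper. It was still there in the last picture.
- **Pins:** all three pins present went to the bottom of clear wells, at y = +70, −14 and −70 mm. By touch the tips are 16.5–17.7 mm above the bench (18 expected). The head tops read 99–102 mm (102 expected), and in the side view the rings look level with the block's top.
- **Blocked wells:** the wells at y = +14 and −42 mm stopped a pin about 15 mm high, so I left them empty. A depth reading in both agrees.
- **Trouble on the way:** the last pin leaned about 10° in the grip and kept landing beside its well at −70. I found the lean with the depth camera, tilted the tool to correct it, and it went in.

I never reached for the cup, slide box, tape or the pink pins, but I did not check their positions again at the end.

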